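Hold the capped cell in the photometer beam

TASK

Take the blank reading of the empty blue-footed cell: while it stands on the table, push the matching blue stopper fully home in its mouth and let go, then pick the cell up by its two frosted faces only, never touching its clear windows with the fingers. Hold it upright and still in the photometer's light path, centred on the lenses and midway between them, with a clear window squarely facing each lens and without bumping the instrument; finish while still holding it there in the air, gripping only the frosted faces. Leave the yellow cell, the yellow stopper, the film can and the loupe where they are.

Things in the scene. Friction and masses are not known exactly. Their poses are not given: they have to be found in the camera images.
- blue_cell: Upright square optical cell (cuvette), empty, open-topped, 30 x 30 x 60 mm, blue foot plate 6 mm thick; about 0.13 kg. Origin: centre of its underside; z up. Faces at +x and -x frosted (opaque white, blue mark along the rim), faces at +y and -y clear windows. The mouth is a 22 x 21 mm opening 60 mm above the origin.
- blue_cell_frosted: The two frosted white side walls (+x and -x faces, 30 mm wide, from 6 to 60 mm above the underside, 30 mm apart over their outsides) of the blue-footed cell; same origin and axes as the cell. The only place to grip it.
- blue_cell_windows: The two clear window walls (+y and -y faces, 22 mm wide, set back 0.5 mm) of the blue-footed cell; same origin and axes as the cell. Not to be touched by the fingers.
- blue_stopper: Blue round push-in stopper, 20 g, 29 mm tall, upright on its plug. Origin: centre of the plug's underside, z up. Plug 18 mm diameter, 0 to 12 mm (foot tapered to 13 mm); flange 26 mm diameter, 12 to 15 mm; grip head 14 mm diameter, 15 to 29 mm. The plug drops loosely (1.5 mm play a side) into a cell's mouth until the flange lies on the rim.
- yellow_cell: Upright square optical cell (cuvette), empty, open-topped, 30 x 30 x 60 mm, yellow foot plate 6 mm thick; about 0.13 kg. Origin: centre of its underside; z up. Faces at +x and -x frosted (opaque white, yellow mark along the rim), faces at +y and -y clear windows. The mouth is a 22 x 21 mm opening 60 mm above the origin.
- yellow_cell_frosted: The two frosted white side walls (+x and -x faces, 30 mm wide, from 6 to 60 mm above the underside, 30 mm apart over their outsides) of the yellow-footed cell; same origin and axes as the cell. The only place to grip it.
- yellow_cell_windows: The two clear window walls (+y and -y faces, 22 mm wide, set back 0.5 mm) of the yellow-footed cell; same origin and axes as the cell. Not to be touched by the fingers.
- yellow_stopper: Yellow round push-in stopper, 20 g, 29 mm tall, upright on its plug. Origin: centre of the plug's underside, z up. Plug 18 mm diameter, 0 to 12 mm (foot tapered to 13 mm); flange 26 mm diameter, 12 to 15 mm; grip head 14 mm diameter, 15 to 29 mm. The plug drops loosely (1.5 mm play a side) into a cell's mouth until the flange lies on the rim.
- blue_stopper_flange (a point): Centre of the underside of the blue stopper's flange, 12 mm above the plug's foot; it lies 60 mm above the cell's underside when the stopper is home.
- blue_cell_centre (a point): Centre of the blue-footed cell, 30 mm above its underside.
- photometer: Fixed photometer: rail 60 x 220 x 12 mm with two facing barrels (grey lamp at +y, black detector at -y; 40 mm diameter, ribs 43 mm) on posts. Origin: centre of the rail's underside on the table, z up, y along rail and beam. Lens faces 36 mm either side of the middle (72 mm gap), outer ends 98 mm; barrel tops 97 mm above the table. Open at +x, -x and above.
- beam_mid (a point): Middle of the light path: halfway between the two lenses, on their common axis, 75 mm above the table and 63 mm above the top of the rail. Axes as the photometer's.
- film_can: Loose film can, black with an orange cap, 34 mm diameter, 51 mm tall, bystander. Origin: centre of its underside.
- eye_loupe: Loose negative loupe, black top on a pale skirt, 47 mm diameter, 42 mm tall, bystander. Origin: centre of its underside.
There are look-alikes about, which are no part of the job. Several things look just like the blue_stopper: the one meant starts farthest to the robot's left. What is shaped like the blue_cell but turquoise is not meant.

How it is judged (in metres and radians):
On the way, in this order (a step that is already met when the one before it is completed fails the run):
1. the blue stopper is fully home in the blue-footed cell, which stands on the table, and is let go (z of blue_stopper_flange in the frame of blue_cell between 0.056 and 0.0635 m and x of blue_stopper_flange in the frame of blue_cell between -0.005 and 0.005 m and y of blue_stopper_flange in the frame of blue_cell between -0.005 and 0.005 m and height (world z) of blue_cell below 0.006 m and angle between blue_cell's own z axis and vertical below 0.1 rad and contact force between the fingers and blue_stopper below 0.1 N), for 0.2 s.
2. the stoppered cell is lifted off the table by its frosted faces (z of blue_stopper_flange in the frame of blue_cell between 0.056 and 0.0635 m and x of blue_stopper_flange in the frame of blue_cell between -0.005 and 0.005 m and y of blue_stopper_flange in the frame of blue_cell between -0.005 and 0.005 m and height (world z) of blue_cell above 0.025 m and contact force between the fingers and blue_cell_frosted above 1 N), for 0.2 s.
At the end, for the whole second after the job is handed in: Blue-footed cell, blue stopper home (3.5 mm), held still in the air by its frosted faces only, clear of the photometer, its centre within 7 mm sideways, 8 mm in height and 15 mm along the beam of the middle of the light path, windows square to the beam and cell upright within 8 degrees (z of blue_stopper_flange in the frame of blue_cell between 0.056 and 0.0635 m and x of blue_stopper_flange in the frame of blue_cell between -0.005 and 0.005 m and y of blue_stopper_flange in the frame of blue_cell between -0.005 and 0.005 m and x of blue_cell_centre in the frame of photometer between -0.007 and 0.007 m and y of blue_cell_centre in the frame of photometer between -0.015 and 0.015 m and height (world z) of blue_cell_centre between 0.067 and 0.083 m and angle between the y axis of blue_cell and the y axis of photometer, either way round below 0.14 rad and angle between blue_cell's own z axis and vertical below 0.14 rad and linear speed of blue_cell below 0.02 m/s and contact force between the fingers and blue_cell_frosted above 2 N and contact force between the fingers and blue_cell_windows below 0.3 N and contact force between the fingers and blue_stopper below 0.3 N and contact force between blue_cell and photometer below 0.2 N); the arm keeps its last pose, push and grip.
It fails at once if the fingers touch a clear window of a cell (contact force between the fingers and blue_cell_windows above 0.5 N or contact force between the fingers and yellow_cell_windows above 0.5 N).
It fails at once if the cell or its stopper bumps the photometer (over 3 N) (contact force between any of blue_cell, blue_stopper and photometer above 3 N).
It fails at once if the robot bumps the photometer (over 5 N) (contact force between the arm and photometer above 5 N).
It fails at once if the yellow cell, the yellow stopper, the film can or the loupe is displaced by more than 20 mm (distance of any of yellow_cell, yellow_stopper, film_can, eye_loupe from where it was at the start of the episode above 0.02 m).
It also fails if it takes over 58 s, if anything falls off the work surface, if the arm or the gripper's body presses on something with over 40 N, if the wrist force passes 120 N, or if a joint passes its speed limit or range.

ROBOT

A 6-joint arm with a two-finger parallel gripper is mounted at the origin on a cart in front of the work surface, level with it; the furniture and walls round the work are solid. World frame = base frame: x ahead of the robot, y to its left, z up, the work surface at z = 0. Lengths are in mm, angles in degrees, forces in N, time in s.
With the tool pointing down it reaches from about 425 to 1125 mm from the base axis. Payload 14.9 kg.
Tool frame: the origin (TCP) lies at the very end of the fingers, on their centre line; the grasp point (between the pads) lies 19 mm behind it; z points along the fingers, y is the line along which they close (so a half turn about z gives the same grasp; the last joint's range is limited). The gripper opens to 91 mm and grips with 3 to 60 N. Pads are 32 mm wide; open, the fingers measure 118 mm over their backs; the gripper's body (76 mm by 178 mm) begins 60 mm behind the grasp point.
Start: joints at [-65.506, 21.709, 99.362, -0, 58.929, -1.908], TCP at [311.263, -627.003, 213.932] pointing down, gripper open.
Joint ranges: [-158.91, 158.91], [-42.39, 125.64], [0.06, 152.35], [-60.88, 240.88], [17.5, 164.5], [-176.32, 176.32]. Speed limits (degrees/s): [108.29, 108.29, 136.94, 180, 180, 180].

INTERFACE

Orientations are given as [roll, pitch, yaw] about the fixed x, y, z axes, in that order (R = Rz(yaw) Ry(pitch) Rx(roll)).
In Python, from station import bot gives the robot as it stands.
- The arm moves only by the tool carry_out, never from a script. Its argument "increments" is a list of rows, each a list of 3 entries, a list of its own where there are three numbers: the shift along the tool's x, y, z as a fraction of full scale, then the turn about the tool's z as a fraction of full scale, then the opening, from -1 (shut) to 1 (fully open). In form: [[[tx, ty, tz], spin, fingers], ...]. A call has 1 to 20 rows; each row is the pose to reach, as a shift and turn from the pose commanded when the call began, along the tool's axes at that moment; what a row does not reach only later rows make up. Full scale, the value 1, is 50 cm for a shift and pi/2 rad for a turn. A row lasts 1/8 s, in which the tool goes at most 62.5 mm and 10.7 degrees, less where a joint would pass 70% of its speed; a pose out of reach is approached as far as the arm can. A call with a number of a shift or a turn outside -1 to 1 is refused whole. A call with a gripper value outside its range is refused whole. The fingers move at their own pace and stop on an object; "squeeze" is the grip in N (left out, the last holds). Time passes only in rows, so rows that repeat a pose let the fingers close. It gives the time, the measured TCP pose, the force, the opening and the grip force at its end, in the units of the state.
- bot.state(): the state, without advancing time (a new reading comes with each control period).
- bot.camera(name): name is "scene" or "top" or "wrist"; returns the picture (400x640x3 uint8, blue, green, red); there is no depth.
- bot.camera_model(name): a dict with "mtx" (3x3 intrinsics, pixels), "pose" (4x4, takes a point from camera to world coordinates). Camera axes: x right, y down, z forward; pixel columns grow to the right and rows downward; lengths in mm; the calibration is good to about 2 mm. The wrist camera is an equidistant fisheye: a pixel r from the principal point sees the ray r / f radians off the axis. A picture is of the moment at which its call begins: read the wrist's pose just before it. camera_model takes no time and is no camera call; for the wrist camera it gives the pose at the moment of the call.
- bot.close_job(): hands the job in; it is judged then, once.
The state is a dict: "t": time; "joint_positions": joint angles; "joint_velocities": joint speeds; "joint_torque": joint torques, N m; "position": TCP position; "tcp_rot": TCP orientation; "wrist_force": force on the tool from outside, world axes, zero at the start; "moment": the same for the moment, N m; "width": finger opening in mm; "grip_force": force on a finger pad.
Only numpy, scipy, OpenCV 4.12 (cv2) and the standard library are available. Lean on these libraries where they do the work, as an engineer would, in place of code of your own. Each camera call takes 0.05 s, during which the arm holds its last target. There are 200 camera calls.

## Working session

There is one attempt and no reset: what is moved stays moved. The work goes in short steps, Python scripts to look and compute and a tool call to move; the robot and the scene stay as the last step left them, time stands still between calls to the robot, and variables do not carry over. Pictures are saved under pics/ and viewed, at most 10 in all, crops included, and the job is handed in when it is done.

Besides the shell and the picture viewer there is one more tool, called after "Request:" by a JSON object that holds its "op" and its "data", one argument or row to a line. carry_out: Moves the arm, as the interface text tells. Its arguments: {"type":"object","properties":{"increments":{"type":"array","items":{"type":"array"}},"squeeze":{"type":"number"}},"required":["increments"]}

```bash
mkdir -p pics
python3 - <<'E'
from station import bot
import cv2
s=bot.state();print(s)
for n in("scene","top"):
    im=bot.camera(n);cv2.imwrite(f"pics/{n}0.png",im);m=bot.camera_model(n);print(n,m)
E
```

```text
{'t': 0.0, 'joint_positions': array([-6.55069884e+01,  2.17381757e+01,  9.93975770e+01, -1.56942372e-03,
        5.89280657e+01, -1.90625687e+00]), 'joint_velocities': array([ 0.09319015, -0.04892362, -0.01974392,  0.08261056,  0.08854884,
       -0.01922984]), 'joint_torque': array([ 2.49850040e-03, -7.63721609e+01, -4.34370160e+01,  6.52099214e-02,
        4.24535258e-02, -3.54811493e-05]), 'position': array([ 311.07197369, -626.61989248,  213.2753842 ]), 'tcp_rot': array([-1.79936172e+02, -7.80281758e-04,  2.64000788e+01]), 'wrist_force': array([-0.8648722 , -0.02617471,  0.07775602]), 'moment': array([ 0.02490374,  0.0689645 , -0.00047255]), 'grip_force': 0.0, 'width': 91.36216955490607}
scene {'mtx': array([[478.20616297,   0.        , 317.13610489],
       [  0.        , 478.20616297, 200.08581344],
       [  0.        ,   0.        ,   1.        ]]), 'pose': array([[ 7.08204900e-01, -3.34530321e-01,  6.21719619e-01,
        -5.73972679e+01],
       [-7.05735156e-01, -3.11009539e-01,  6.36561824e-01,
        -6.54557886e+02],
       [-1.95884996e-02, -8.89585595e-01, -4.56348288e-01,
         5.63420154e+02],
       [ 0.00000000e+00,  0.00000000e+00,  0.00000000e+00,
         1.00000000e+00]])}
top {'mtx': array([[493.1504863 ,   0.        , 321.56773971],
       [  0.        , 493.1504863 , 202.86572194],
       [  0.        ,   0.        ,   1.        ]]), 'pose': array([[ 3.75930765e-03, -9.89441641e-01,  1.44883081e-01,
         4.15265211e+02],
       [-9.99963364e-01, -4.83372437e-03, -7.06444280e-03,
         2.66051925e+00],
       [ 7.69017876e-03, -1.44851216e-01, -9.89423563e-01,
         1.06694064e+03],
       [ 0.00000000e+00,  0.00000000e+00,  0.00000000e+00,
         1.00000000e+00]])}
```

View pics/scene0.png

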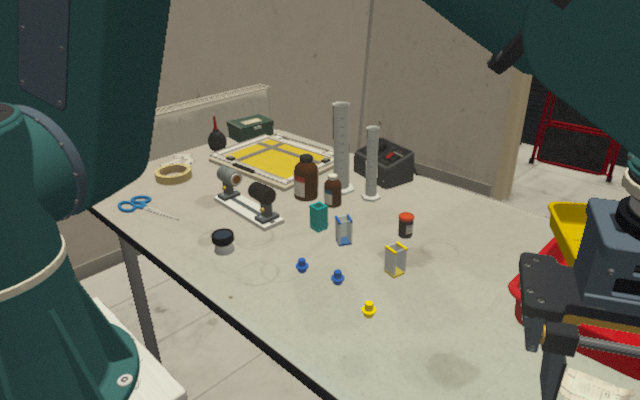

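View pics/top0.png

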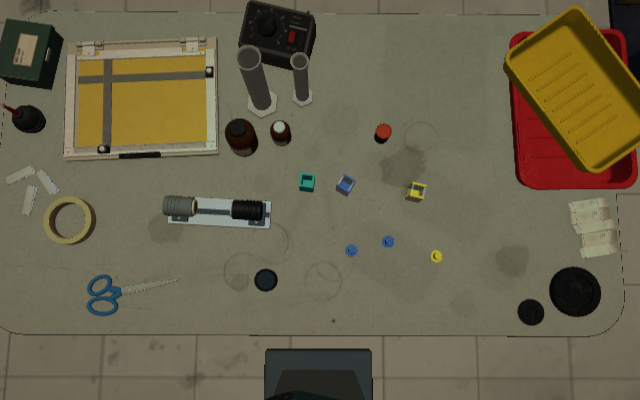

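The scene view shows the photometer near (250,195), the blue cell at (344,230), turquoise at (318,217), blue stoppers at (302,265) and (337,277). In the top view (left = robot's left), blue stoppers are at (351,250) and (388,241), so the one meant is at (351,250). The blue cell is at (345,184), and the photometer runs from (165,208) to (272,212).

```bash
cat > h.py <<'E'
import numpy as np,cv2
from station import bot
def ray(n,uv,m=None):
    m=m or bot.camera_model(n);K=m["mtx"];P=m["pose"]
    d=np.linalg.inv(K)@np.array([uv[0],uv[1],1.])
    if n=="wrist":
        r=np.hypot(d[0],d[1]);s=np.sin(r)/r if r>0 else 1
        d=np.array([d[0]*s,d[1]*s,np.cos(r)])
    return P[:3,3],P[:3,:3]@d
def onz(n,uv,z,m=None):
    o,d=ray(n,uv,m);return (o+d*(z-o[2])/d[2]).round(1)
def tri(*nu):
    A=np.zeros((3,3));b=np.zeros(3)
    for n,uv,*m in nu:
        o,d=ray(n,uv,*m);d=d/np.linalg.norm(d);Q=np.eye(3)-np.outer(d,d);A+=Q;b+=Q@o
    return np.linalg.solve(A,b).round(1)
def blobs(im,lo,hi,amin=8):
    k=cv2.inRange(cv2.cvtColor(im,cv2.COLOR_BGR2HSV),lo,hi)
    n,_,st,c=cv2.connectedComponentsWithStats(k)
    return [(st[i].tolist(),c[i].round(1)) for i in range(1,n) if st[i][4]>=amin]
E
python3 - <<'E'
from h import *
t=cv2.imread("pics/top0.png");s=cv2.imread("pics/scene0.png")
for n,i in(("top",t),("scene",s)):
    print(n)
    for b in blobs(i,(105,110,60),(128,255,255)):print(b,onz(n,b[1],15))
    print('yel')
    for b in blobs(i,(22,150,90),(34,255,255),15):print(b,onz(n,b[1],15))
a=cv2.resize(t[145:275,150:290],None,fx=4,fy=4,interpolation=cv2.INTER_CUBIC)
b=cv2.resize(t[145:275,290:350+90],None,fx=4,fy=4,interpolation=cv2.INTER_CUBIC)
c=cv2.resize(t[160:240,150:290],(800,457),interpolation=cv2.INTER_CUBIC)
cv2.imwrite("pics/c1.png",c)
cv2.imwrite("pics/c2.png",b)
E
```

```text
top
([343, 174, 13, 8, 25], array([348.8, 177.6])) [625.1 -63.8  15. ]
([337, 181, 13, 12, 82], array([343.9, 186.2])) [606.  -53.1  15. ]
([382, 236, 12, 11, 101], array([387.6, 241.1])) [ 487.5 -146.1   15. ]
([346, 245, 11, 11, 101], array([351. , 250.2])) [467.9 -67.8  15. ]
yel
([505, 6, 135, 167, 10588], array([577.2,  94.3])) [ 817.5 -575.8   15. ]
([199, 48, 8, 3, 20], array([201.9,  48.9])) [918.8 266.3  15. ]
([112, 56, 94, 18, 1380], array([158. ,  64.6])) [880.8 363.1  15. ]
([80, 60, 24, 16, 341], array([91. , 67.5])) [872.9 512.3  15. ]
([111, 77, 96, 68, 5880], array([158.3, 111.4])) [771.9 356.8  15. ]
([78, 83, 25, 64, 1491], array([ 90.1, 114.3])) [764.3 506.5  15. ]
([412, 182, 15, 5, 35], array([418.6, 184.2])) [ 611.3 -215.4   15. ]
([406, 189, 18, 10, 93], array([414.4, 193.9])) [ 589.9 -205.7   15. ]
([430, 251, 12, 11, 103], array([435.8, 255.9])) [ 456.5 -248.2   15. ]
scene
([347, 215, 5, 7, 14], array([348.9, 217.8])) [676.3  -8.3  15. ]
([336, 216, 4, 8, 15], array([337.4, 219.7])) [651.4   5.2  15. ]
([340, 238, 11, 7, 53], array([344.3, 241.2])) [593.  -69.4  15. ]
([296, 258, 12, 14, 112], array([301.6, 264.9])) [469.2 -67.1  15. ]
([332, 270, 12, 15, 122], array([337.3, 276.9])) [ 489.  -145.6   15. ]
yel
([264, 140, 14, 5, 42], array([270.7, 142. ])) [882.4 521.6  15. ]
([232, 145, 33, 13, 167], array([247.3, 150.7])) [781.  515.9  15. ]
([279, 144, 44, 17, 193], array([300. , 151.1])) [891.4 389.1  15. ]
([242, 149, 58, 29, 931], array([274.2, 162.4])) [776.3 378.8  15. ]
([548, 202, 40, 65, 1675], array([568.1, 226.6])) [ 978.8 -389.9   15. ]
([396, 242, 11, 8, 30], array([400.9, 245.3])) [ 662.7 -167.    15. ]
([385, 246, 11, 9, 35], array([390.5, 249.6])) [ 634.5 -161.2   15. ]
([391, 268, 13, 10, 45], array([397.7, 272.8])) [ 578.8 -220.9   15. ]
([362, 301, 14, 17, 166], array([368.4, 308.9])) [ 458.4 -247.8   15. ]
```

View pics/c1.png

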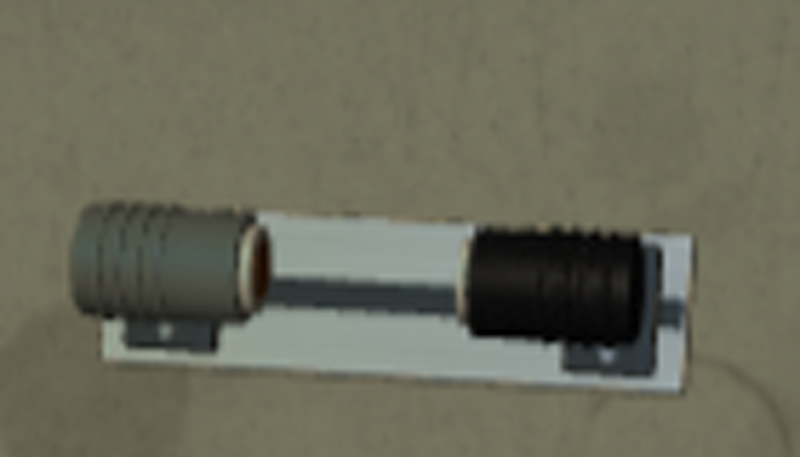

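View pics/c2.png

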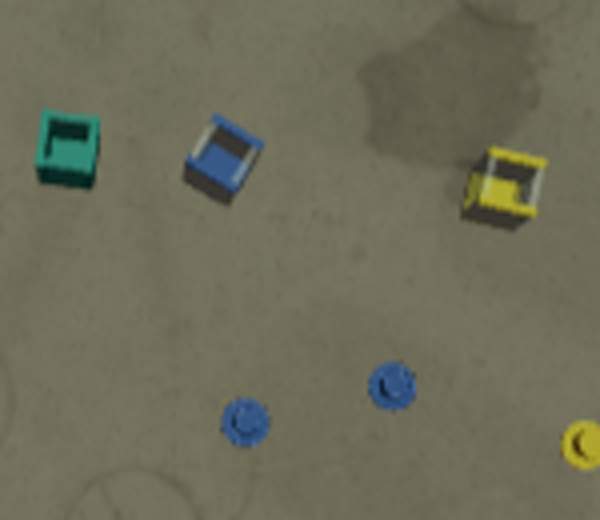

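The photometer crop shows rail corners at (104,362), (683,392) and (693,235), with the lens faces at about x=265 and x=462. In the cell crop the blue cell's rim corners are at about (218,116), (263,150), (233,192) and (187,157). Its blue-marked frosted faces are upper-right and lower-left.

Run:
```python
from h import *
f=800/140
g=lambda p:(p[0]/f+150-.4,p[1]/f+160-.4)
R=[onz("top",g(p),12) for p in((104,362),(683,392),(693,235))];print("rail",R)
print("mid",(R[0]+R[2])/2, "edge",R[0]-R[1],np.degrees(np.arctan2(*(R[0]-R[1])[:2])), R[2]-R[1])
q=[onz("top",(x/4+290-.4,y/4+145-.4),60) for x,y in((218,116),(263,150),(233,192),(187,157))]
print("cell",q,np.mean(q,0));
for a,b in((0,1),(3,2)):d=q[a]-q[b];print(np.degrees(np.arctan2(d[1],d[0])))
for a,b in((0,3),(1,2)):d=q[a]-q[b];print(np.degrees(np.arctan2(d[1],d[0])),np.linalg.norm(d))
print("turq",onz("top",(307,181),60),"bottles",onz("top",(240,134),80),onz("top",(281,131),60),"loupe",onz("top",(265,280),42))
m=bot.camera_model("wrist");print(m, bot.state()["position"])
# shift to above stopper, tool axes
T=cv2.Rodrigues(np.zeros(3))[0]
```

```text
rail [array([524.6, 324.7,  12. ]), array([514.3, 107.4,  12. ]), array([573.9, 104.7,  12. ])]
mid [549.25 214.7   12.  ] edge [ 10.3 217.3   0. ] 2.7137834929005002 [59.6 -2.7  0. ]
cell [array([624.5, -51.2,  60. ]), array([606.7, -74.6,  60. ]), array([584.5, -58.9,  60. ]), array([602.8, -35.1,  60. ])] [604.625 -54.95   60.   ]
52.740341158837985
52.4430439944718
-36.57303097851928 27.02036269186633
-35.26822549258144 27.190623383806447
turq [608.5  25.9  60. ] bottles [702.5 164.4  80. ] [715.4  81.5  60. ] loupe [404.8 110.8  42. ]
{'mtx': array([[309.70691629,   0.        , 317.98288643],
       [  0.        , 309.70691629, 202.33849634],
       [  0.        ,   0.        ,   1.        ]]), 'pose': array([[ 4.44331183e-01, -8.63682612e-01, -2.37954084e-01,
         3.78537927e+02],
       [-8.95861117e-01, -4.28853255e-01, -1.16265834e-01,
        -5.94231065e+02],
       [-1.63060397e-03,  2.64834347e-01, -9.64292544e-01,
         3.84932794e+02],
       [ 0.00000000e+00,  0.00000000e+00,  0.00000000e+00,
         1.00000000e+00]])} [ 311.11055083 -626.65920215  213.3490657 ]
```

```bash
cat >> h.py <<'E'
from scipy.spatial.transform import Rotation as Ro
def shift(p,yaw):
    s=bot.state();R=Ro.from_euler('xyz',s['tcp_rot'],degrees=True)
    print("t",round(s['t'],2),"at",s['position'].round(1),s['tcp_rot'].round(2))
    dy=-(yaw-s['tcp_rot'][2]+180)%360-180 if 0 else -((yaw-s['tcp_rot'][2]+180)%360-180)
    d=R.inv().apply(np.array(p)-s['position'])
    print("shift mm",d.round(1),"frac",(d/500).round(4),"spin",round(dy/90,4))
E
python3 - <<'E'
from h import *
shift((468.5,-67.5,130),53.4)
E
```

```text
t 0.1 at [ 311.1 -626.7  213.3] [-179.94   -0.     26.4 ]
shift mm [ 389.6 -430.8   83.8] frac [ 0.7792 -0.8615  0.1676] spin -0.3
```

Request:
{"op": "carry_out", "data": {
  "increments": [
    [[0.78, -0.861, 0.0], -0.3, 0],
    [[0.78, -0.861, 0.0], -0.3, 0],
    [[0.78, -0.861, 0.0], -0.3, 0],
    [[0.78, -0.861, 0.0], -0.3, 0],
    [[0.78, -0.861, 0.0], -0.3, 0],
    [[0.78, -0.861, 0.08], -0.3, 0],
    [[0.78, -0.861, 0.168], -0.3, 0],
    [[0.78, -0.861, 0.168], -0.3, 0],
    [[0.78, -0.861, 0.168], -0.3, 0],
    [[0.78, -0.861, 0.168], -0.3, 0],
    [[0.78, -0.861, 0.168], -0.3, 0],
    [[0.78, -0.861, 0.168], -0.3, 0],
    [[0.78, -0.861, 0.168], -0.3, 0],
    [[0.78, -0.861, 0.168], -0.3, 0],
    [[0.78, -0.861, 0.168], -0.3, 0],
    [[0.78, -0.861, 0.168], -0.3, 0]
  ]
}}

```text
t: 2.1
position: [469.1, -68.2, 130.0]
tcp_rot: [180.0, -0.0, 53.4]
wrist_force: [0.4, 0.7, -0.6]
width: 45.5
grip_force: 0.0
```

Run:
```python
from h import *
m=bot.camera_model("wrist");im=bot.camera("wrist");cv2.imwrite("pics/w1.png",im);np.save("w1.npy",m["pose"])
for b in blobs(im,(105,110,60),(128,255,255),30):print(b,onz("wrist",b[1],15,m))
shift((468.5,-67.5,17),53.4)
```

```text
([425, 85, 9, 35, 241], array([429.2, 102. ])) [610.9 -55.6  15. ]
([454, 85, 8, 35, 179], array([457.4, 101.6])) [636.9 -71.2  15. ]
([305, 186, 26, 25, 497], array([317.6, 198. ])) [469.4 -68.2  15. ]
t 2.15 at [469.2 -68.1 130. ] [180.    -0.    53.39]
shift mm [ 1.00e-01 -9.00e-01  1.13e+02] frac [ 1.00e-04 -1.80e-03  2.26e-01] spin -0.0001
```

View pics/w1.png

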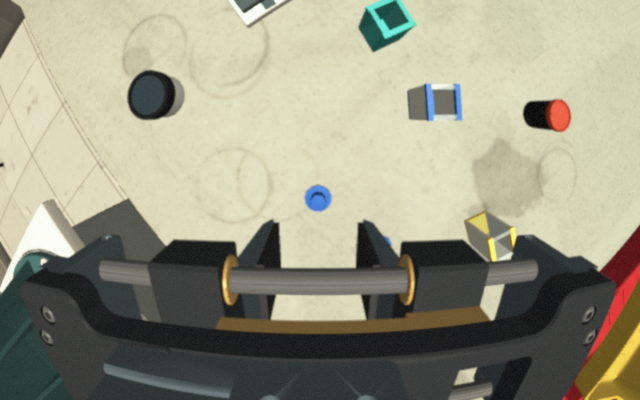

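The wrist view shows the stopper at (318,198), centred between the open fingers. The blue cell's rim strips are at (429,102) and (457,102).

Request:
{"op": "carry_out", "data": {
  "increments": [
    [[0, 0, 0.1], 0, 0],
    [[0, 0, 0.18], 0, 0],
    [[0, 0, 0.225], 0, 0],
    [[0, 0, 0.225], 0, 0],
    [[0, 0, 0.225], 0, 0],
    [[0, 0, 0.225], 0, -1],
    [[0, 0, 0.225], 0, -1],
    [[0, 0, 0.225], 0, -1],
    [[0, 0, 0.225], 0, -1],
    [[0, 0, 0.225], 0, -1]
  ],
  "squeeze": 15
}}

```text
t: 3.4
position: [469.3, -68.0, 17.6]
tcp_rot: [180.0, -0.0, 53.4]
wrist_force: [-1.2, 0.5, 3.6]
width: 13.0
grip_force: 15.0
```

Run:
```python
from h import *
# cell rim from w1
im=cv2.imread("pics/w1.png");m=bot.camera_model("wrist");m["pose"]=np.load("w1.npy")
for b in blobs(im,(105,110,60),(128,255,255),100)[:2]:
    x,y,w,h,_=b[0]; print(onz("wrist",b[1],60,m), onz("wrist",(x+w/2,y),60,m),onz("wrist",(x+w/2,y+h),60,m))
shift((605,-55,130),53.4)
```

```text
[595.7 -48.2  60. ] [604.1 -37.1  60. ] [587.5 -60.4  60. ]
[617.6 -61.4  60. ] [626.3 -50.4  60. ] [609.3 -74.4  60. ]
t 3.4 at [469.3 -68.   17.6] [ 1.7999e+02 -1.0000e-02  5.3400e+01]
shift mm [  91.3  101.2 -112.4] frac [ 0.1827  0.2024 -0.2247] spin 0.0
```

Request:
{"op": "carry_out", "data": {
  "increments": [
    [[0, 0, -0.12], 0, -1],
    [[0, 0, -0.225], 0, -1],
    [[0.13, 0.15, -0.225], 0, -1],
    [[0.13, 0.15, -0.225], 0, -1],
    [[0.13, 0.15, -0.225], 0, -1],
    [[0.13, 0.15, -0.225], 0, -1],
    [[0.13, 0.15, -0.225], 0, -1]
  ]
}}

```text
t: 4.28
position: [567.0, -60.5, 129.6]
tcp_rot: [-179.9, 0.0, 53.4]
wrist_force: [-0.6, 0.7, 0.5]
width: 12.9
grip_force: 15.0
```

Run:
```python
from h import *
m=bot.camera_model("wrist");im=bot.camera("wrist");cv2.imwrite("pics/w2.png",im);np.save("w2.npy",m["pose"])
for b in blobs(im,(105,110,60),(128,255,255),30):print(b,onz("wrist",b[1],60,m))
print(bot.state()['position'],bot.state()['width'])
cv2.imwrite("pics/w2c.png",cv2.resize(im[60:260,200:460],(780,600),interpolation=cv2.INTER_CUBIC))
```

```text
([334, 159, 26, 39, 474], array([344.3, 175. ])) [602.4 -48.6  60. ]
([366, 158, 7, 37, 191], array([369.2, 176.3])) [617.9 -61.3  60. ]
([305, 225, 27, 40, 900], array([318. , 244.6])) [550.2 -83.9  60. ]
([304, 295, 15, 18, 213], array([310.5, 302.9])) [ 509.3 -127.3   60. ]
[567.16964375 -60.55090407 129.71417247] 12.92227364903708
```

View pics/w2c.png

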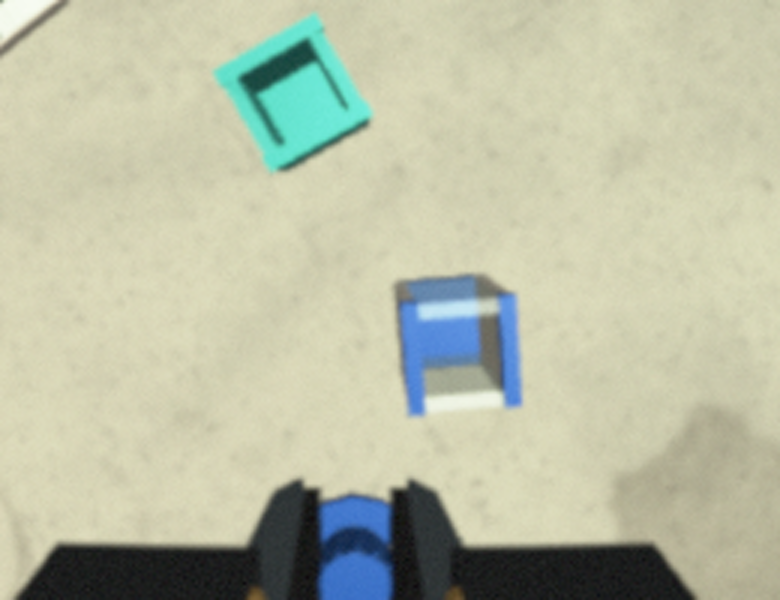

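In the crop, the cell's outer rim corners are at about (399,303), (514,293), (521,405) and (410,416). The held stopper's flange front edge is at (355,495), and the yaw is slightly off.

Run:
```python
from h import *
m=bot.camera_model("wrist");m["pose"]=np.load("w2.npy")
u=lambda p:(p[0]/3+200-.33,p[1]/3+60-.33)
q=np.array([onz("wrist",u(p),60,m) for p in((399,303),(514,293),(521,405),(410,416))]);print(q,q.mean(0))
for a,b in((1,0),(2,3)):d=q[a]-q[b];print("front",np.degrees(np.arctan2(d[1],d[0])),np.linalg.norm(d))
for a,b in((0,3),(1,2)):d=q[a]-q[b];print("strip",np.degrees(np.arctan2(d[1],d[0])),np.linalg.norm(d))
s=bot.state();p=onz("wrist",u((355,495)),127,m);R=Ro.from_euler('xyz',s['tcp_rot'],degrees=True)
print("flange edge in tool",R.inv().apply(p-s['position']))
shift((606,-55,130),53.4)
```

```text
[[601.7 -33.9  60. ]
 [627.8 -49.6  60. ]
 [612.1 -75.8  60. ]
 [586.1 -60.3  60. ]] [606.925 -54.9    60.   ]
front -31.028278779025225 30.4581680342071
front -30.80144597613683 30.26962173533062
strip 59.420773127510955 30.66463761403354
strip 59.06841403136961 30.543902828551523
flange edge in tool [12.79835227  0.37356238  2.70935147]
t 4.33 at [567.2 -60.6 129.7] [-1.7996e+02  2.0000e-02  5.3390e+01]
shift mm [27.6 27.9 -0.3] frac [ 0.0552  0.0557 -0.0006] spin -0.0001
```

Run:
```python
from h import *
shift((606.8,-54.9,100),59)
```

```text
t 4.33 at [567.2 -60.6 129.7] [-1.7996e+02  2.0000e-02  5.3390e+01]
shift mm [28.2 28.5 29.7] frac [0.0564 0.0569 0.0594] spin -0.0623
```

Request:
{"op": "carry_out", "data": {
  "increments": [
    [[0.0565, 0.057, 0], -0.062, -1],
    [[0.0565, 0.057, 0.03], -0.062, -1],
    [[0.0565, 0.057, 0.06], -0.062, -1],
    [[0.0565, 0.057, 0.06], -0.062, -1],
    [[0.0565, 0.057, 0.06], -0.062, -1],
    [[0.0565, 0.057, 0.06], -0.062, -1]
  ]
}}

```text
t: 5.08
position: [607.9, -54.9, 100.4]
tcp_rot: [180.0, -0.0, 59.0]
wrist_force: [-0.5, -0.2, -0.6]
width: 13.0
grip_force: 15.0
```

Run:
```python
from h import *
m=bot.camera_model("wrist");im=bot.camera("wrist");cv2.imwrite("pics/w3.png",im);np.save("w3.npy",m["pose"])
shift((606.8,-54.9,79),59)
cv2.imwrite("pics/w3c.png",cv2.resize(im[160:310,230:410],(720,600),interpolation=cv2.INTER_CUBIC))
```

```text
t 5.12 at [608.  -54.9 100.4] [ 1.7996e+02 -2.0000e-02  5.8970e+01]
shift mm [-0.6 -1.  21.4] frac [-0.0012 -0.002   0.0429] spin -0.0003
```

View pics/w3c.png

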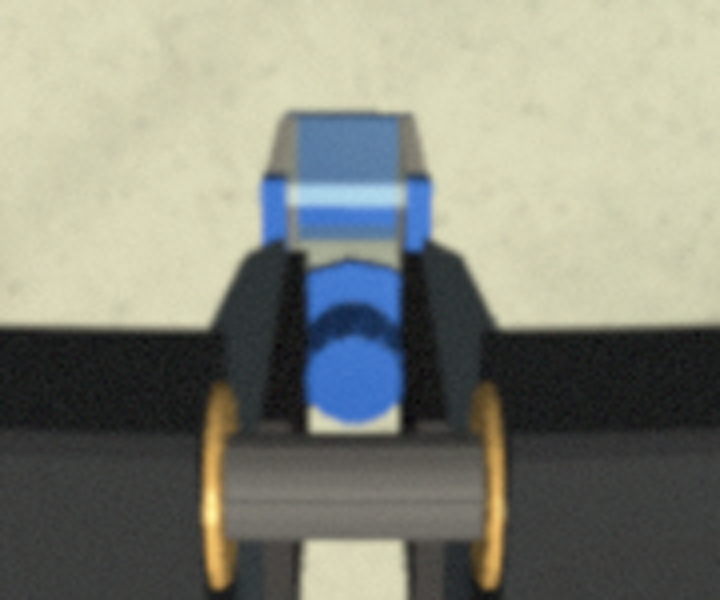

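The wrist crop shows the far rim edge from (262,178) to (432,178), square to the gripper, with the stopper head at (354,380) between the fingers.

Run:
```python
from h import *
m=bot.camera_model("wrist");m["pose"]=np.load("w3.npy");s=bot.state();R=Ro.from_euler('xyz',s['tcp_rot'],degrees=True)
u=lambda p:(p[0]/4+230-.38,p[1]/4+160-.38)
for n,p,z in(("L",(262,178),60),("R",(432,177),60),("flange front",(352,261),97.8),("head c",(354,380),111.8)):
    print(n,R.inv().apply(onz("wrist",u(p),z,m)-s['position']).round(1))
```

```text
L [ 14.9 -15.7  40.4]
R [15.  14.5 40.4]
flange front [12.7  0.3  2.6]
head c [ -0.4   0.6 -11.4]
```

Request:
{"op": "carry_out", "data": {
  "increments": [
    [[0, -0.0016, 0.0], 0, -1],
    [[0, -0.0016, 0.03], 0, -1],
    [[0, -0.0016, 0.04], 0, -1],
    [[0, -0.0016, 0.048], 0, -1],
    [[0, -0.0016, 0.055], 0, -1],
    [[0, -0.0016, 0.06], 0, -1],
    [[0, -0.0016, 0.06], 0, -1]
  ]
}}

```text
t: 6.0
position: [607.1, -54.4, 69.8]
tcp_rot: [-180.0, 0.0, 59.0]
wrist_force: [-0.1, -0.2, -0.6]
width: 13.3
grip_force: 15.0
```

No resistance, so the plug is in the mouth. Next I press it home.

Request:
{"op": "carry_out", "data": {
  "increments": [
    [[0, 0, 0.004], 0, -1],
    [[0, 0, 0.008], 0, -1],
    [[0, 0, 0.01], 0, -1],
    [[0, 0, 0.01], 0, -1]
  ]
}}

```text
t: 6.5
position: [607.7, -54.5, 65.5]
tcp_rot: [180.0, -0.0, 59.0]
wrist_force: [-0.1, -0.3, 7.5]
width: 13.0
grip_force: 15.0
```

Request:
{"op": "carry_out", "data": {
  "increments": [
    [[0, 0, 0.01], 0, 1],
    [[0, 0, 0.01], 0, 1],
    [[0, 0, 0.008], 0, 1],
    [[0, 0, 0.0], 0, 1],
    [[0, 0, 0.0], 0, 1],
    [[0, 0, 0.0], 0, 1],
    [[0, 0, -0.12], 0, 1],
    [[0, 0, -0.15], 0, 1],
    [[0, 0, -0.15], 0, 1],
    [[0, 0, -0.15], 0, 1],
    [[0, 0, -0.15], 0, 1]
  ]
}}

```text
t: 7.88
position: [606.4, -54.3, 138.5]
tcp_rot: [-179.9, 0.1, 59.0]
wrist_force: [-0.3, 0.1, 0.3]
width: 91.4
grip_force: 0.0
```

Run:
```python
from h import *
m=bot.camera_model("wrist");im=bot.camera("wrist");np.save("w4.npy",m["pose"]);cv2.imwrite("pics/w4.png",im)
shift((607.4,-54.8,22),59)
cv2.imwrite("pics/w4c.png",cv2.resize(im[140:290,230:410],(720,600),interpolation=cv2.INTER_CUBIC))
```

```text
t 7.92 at [606.5 -54.4 138.7] [-1.799e+02  4.000e-02  5.898e+01]
shift mm [  0.2   1.2 116.7] frac [0.0003 0.0024 0.2334] spin -0.0002
```

View pics/w4c.png

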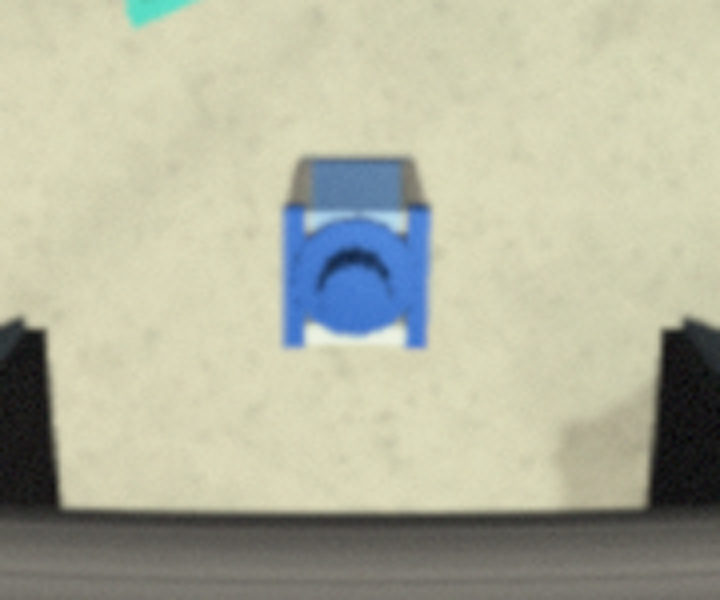

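The stopper sits home and centred at (356,276). The rim corners are at (284,206), (430,206), (427,347) and (283,347), square to the gripper.

Run:
```python
from h import *
m=bot.camera_model("wrist");m["pose"]=np.load("w4.npy");s=bot.state();R=Ro.from_euler('xyz',s['tcp_rot'],degrees=True)
u=lambda p:(p[0]/4+230-.38,p[1]/4+140-.38)
q=np.array([R.inv().apply(onz("wrist",u(p),60,m)-s['position']) for p in((284,206),(430,206),(427,347),(283,347))]);print(q.round(1),q.mean(0))
```

```text
[[ 15.4 -14.   78.7]
 [ 15.4  16.3  78.6]
 [-15.6  16.2  78.7]
 [-15.7 -14.7  78.7]] [-0.11555349  0.95696706 78.68360951]
```

Request:
{"op": "carry_out", "data": {
  "increments": [
    [[0, 0.002, 0.1], 0, 1],
    [[0, 0.002, 0.18], 0, 1],
    [[0, 0.002, 0.21], 0, 1],
    [[0, 0.002, 0.233], 0, 1],
    [[0, 0.002, 0.233], 0, 1],
    [[0, 0.002, 0.233], 0, 1],
    [[0, 0.002, 0.233], 0, -1],
    [[0, 0.002, 0.233], 0, -1],
    [[0, 0.002, 0.233], 0, -1],
    [[0, 0.002, 0.233], 0, -1],
    [[0, 0.002, 0.233], 0, -1],
    [[0, 0.002, 0.233], 0, -1]
  ],
  "squeeze": 20
}}

```text
t: 9.43
position: [608.0, -54.9, 23.4]
tcp_rot: [-180.0, 0.0, 59.0]
wrist_force: [0.8, 0.7, -0.3]
width: 34.1
grip_force: 0.0
```

Request:
{"op": "carry_out", "data": {
  "increments": [
    [[0, 0, 0], 0, -1],
    [[0, 0, 0], 0, -1],
    [[0, 0, 0], 0, -1]
  ]
}}

```text
t: 9.8
position: [607.9, -54.9, 23.4]
tcp_rot: [-180.0, 0.0, 59.0]
wrist_force: [-0.8, -0.1, -0.5]
width: 30.1
grip_force: 20.0
```

Run:
```python
from h import *
shift((549,130,155),87)
```

```text
t 9.8 at [607.9 -54.9  23.4] [-179.99    0.     58.98]
shift mm [ 128.1 -145.8 -131.6] frac [ 0.2562 -0.2916 -0.2632] spin -0.3113
```

Request:
{"op": "carry_out", "data": {
  "increments": [
    [[0, 0, -0.08], 0, -1],
    [[0, 0, -0.18], 0, -1],
    [[0, 0, -0.263], 0, -1],
    [[0, 0, -0.263], 0, -1],
    [[0.06, -0.07, -0.263], -0.08, -1],
    [[0.13, -0.15, -0.263], -0.16, -1],
    [[0.2, -0.22, -0.263], -0.24, -1],
    [[0.256, -0.292, -0.263], -0.311, -1],
    [[0.256, -0.292, -0.263], -0.311, -1],
    [[0.256, -0.292, -0.263], -0.311, -1],
    [[0.256, -0.292, -0.263], -0.311, -1],
    [[0.256, -0.292, -0.263], -0.311, -1]
  ]
}}

```text
t: 11.3
position: [549.1, 129.2, 154.8]
tcp_rot: [-180.0, 0.0, 86.9]
wrist_force: [0.4, 0.1, -1.8]
width: 29.9
grip_force: 20.0
```

Run:
```python
from h import *
m=bot.camera_model("wrist");im=bot.camera("wrist");np.save("w5.npy",m["pose"]);cv2.imwrite("pics/w5.png",im)
shift((549.2,214.7,155),87.3)
```

```text
t 11.35 at [549.  129.3 154.8] [-179.99    0.     86.9 ]
shift mm [85.2 -4.5 -0.2] frac [ 0.1705 -0.0089 -0.0004] spin -0.0045
```

View pics/w5.png

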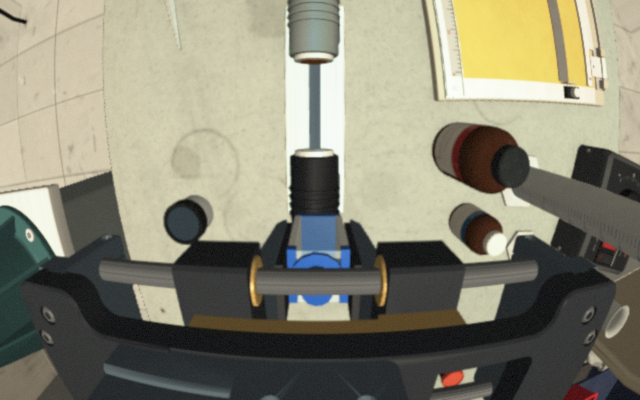

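The held cell is in the gripper at (318,275). The rail's white edges are at about x=287 and x=344, the lamp lens end is at about (314,57), and the detector lens end is at about (314,153).

Run:
```python
from h import *
m=bot.camera_model("wrist");m["pose"]=np.load("w5.npy");im=cv2.imread("pics/w5.png")
h=cv2.cvtColor(im,cv2.COLOR_BGR2HSV).astype(int)
for v in range(70,146,12):
    r=np.where((h[v,270:360,1]<22)&(h[v,270:360,2]>200))[0]+270
    if len(r):
        L,Rr=onz("wrist",(r.min()-.5,v),12,m),onz("wrist",(r.max()+.5,v),12,m);print(v,r.min(),r.max(),L[:2],Rr[:2],((L+Rr)/2)[:2])
print("lamp L/R",onz("wrist",(291,56),75,m),onz("wrist",(338,54),75,m),"det",onz("wrist",(291.5,154),75,m),onz("wrist",(337,152),75,m))
print("top pts",onz("wrist",(314,60),95,m),onz("wrist",(314,150),95,m))
```

```text
70 286 343 [523.8 256. ] [581.7 252.7] [552.75 254.35]
82 286 343 [523.1 243.6] [581.  240.2] [552.05 241.9 ]
94 286 343 [522.4 231.3] [580.4 227.9] [551.4 229.6]
106 286 344 [521.7 219. ] [580.8 215.7] [551.25 217.35]
118 286 344 [520.9 206.8] [580.2 203.5] [550.55 205.15]
130 286 343 [520.1 194.6] [578.6 191.3] [549.35 192.95]
142 287 343 [520.3 182.3] [578.  179.1] [549.15 180.7 ]
lamp L/R [534.8 256.9  75. ] [572.4 256.4  75. ] det [530.4 176.4  75. ] [567.5 176.   75. ]
top pts [553.  248.3  95. ] [549.3 180.5  95. ]
```

Run:
```python
from h import *
shift((550.6,215,68.4),87.2)
```

```text
t 11.35 at [549.  129.3 154.8] [-179.99    0.     86.9 ]
shift mm [85.6 -3.1 86.4] frac [ 0.1712 -0.0062  0.1728] spin -0.0034
```

Request:
{"op": "carry_out", "data": {
  "increments": [
    [[0.06, -0.006, 0], -0.003, -1],
    [[0.12, -0.006, 0], -0.003, -1],
    [[0.171, -0.006, 0], -0.003, -1],
    [[0.171, -0.006, 0], -0.003, -1],
    [[0.171, -0.006, 0], -0.003, -1],
    [[0.171, -0.006, 0.03], -0.003, -1],
    [[0.171, -0.006, 0.06], -0.003, -1],
    [[0.171, -0.006, 0.09], -0.003, -1],
    [[0.171, -0.006, 0.12], -0.003, -1],
    [[0.171, -0.006, 0.15], -0.003, -1],
    [[0.171, -0.006, 0.173], -0.003, -1],
    [[0.171, -0.006, 0.173], -0.003, -1],
    [[0.171, -0.006, 0.173], -0.003, -1],
    [[0.171, -0.006, 0.173], -0.003, -1]
  ]
}}

```text
t: 13.1
position: [550.7, 215.7, 69.0]
tcp_rot: [179.9, -0.0, 87.2]
wrist_force: [-0.9, -0.3, -1.4]
width: 30.1
grip_force: 20.0
```

Run:
```python
from h import *
s=bot.state();print(s["position"].round(1),s["tcp_rot"].round(2),s["wrist_force"].round(1),s["grip_force"])
im=bot.camera("wrist");sc=bot.camera("scene")
a=cv2.resize(im[150:300,230:410],(360,300));b=cv2.resize(sc[140:240,190:310],(420,350))
c=np.zeros((350,780,3),np.uint8);c[:300,:360]=a;c[:,360:]=b;cv2.imwrite("pics/f.png",c)
```

```text
[550.7 215.7  69. ] [ 1.7995e+02 -2.0000e-02  8.7240e+01] [-0.9 -0.3 -1.4] 19.99737650156021
```

View pics/f.png

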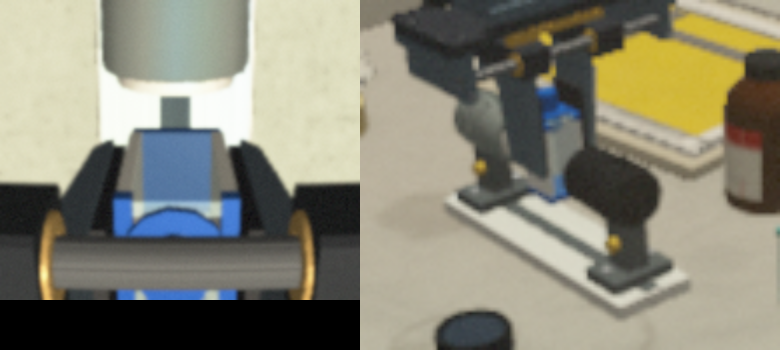

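The stoppered cell hangs upright between the lenses, centred over the rail slot (175,112 in the left half), gripped on its frosted faces and clear of both barrels.

```bash
python3 -c "
from station import bot
print(bot.close_job())"
```

```text
the job is handed in; nothing more can be done
None
```

I handed the job in after about 13 s of robot time: the stoppered blue cell is held still in the photometer's light path, gripped at 20 N on its frosted faces, and within about 2 mm of centre by my measurements; the hand-in returned no verdict.

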